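# Release the two-stage catch of a model display case

## Robot

A 6-joint arm with a two-finger parallel gripper is mounted at the origin on the work surface. World frame = base frame: x ahead of the robot, y to its left, z up, the work surface at z = 0. Lengths are in mm, angles in rad, forces in N, time in s.
With the tool pointing down it reaches from about 375 to 925 mm from the base axis. Payload 5.7 kg.
Tool frame: the origin (TCP) lies at the very end of the fingers, on their centre line; the grasp point (between the pads) lies 19 mm behind it (env.grip_depth is the distance from the TCP to the grasp point, in mm); z points along the fingers, y is the direction in which the jaws open and shut (so a half turn about z gives the same grasp; the last joint's range is limited). The gripper opens to 88 mm and grips with 3 to 60 N. Pads are 20 mm wide; open, the fingers measure 115 mm over their backs; the gripper's body (75 mm by 178 mm) begins 61 mm behind the grasp point.
Start: joints at [-1.414, 0.359, 1.51, -0, 1.272, -0.115], TCP at [161.065, -577.945, 222.623] pointing down, gripper open.
Joint ranges: [-2.97, 2.97], [-1.01, 2.36], [0.21, 2.38], [-0.96, 4.11], [0.2, 2.71], [-2.98, 2.98]. Speed limits (rad/s): [2.39, 2.39, 3.14, 3.14, 3.14, 3.14].

## Interface

Orientations are given as a unit quaternion [x, y, z, w].
In Python, from bench import env gives the robot as it stands. The module is installed in compiled form; this text tells all that it offers.
- The arm moves only by the tool move_arm, never from a script. Its argument "plan" is one flat list of numbers, 4 for each row, row after row: the shift along the tool's x, y, z scaled (see below), then the turn about the tool's z scaled (see below). In form: [dx, dy, dz, turn, dx, dy, dz, turn, ...]. A call has 1 to 5 rows; each row is the pose to reach, as a shift and turn from the pose measured when the call began, along the tool's axes at that moment; what a row does not reach only later rows make up. The controller multiplies each number of a shift by 300 mm and each number of a turn by 45 degrees. A row lasts 1/8 s, in which the tool goes at most 62.5 mm and 10.7 degrees, less where a joint would pass 70% of its speed; a pose out of reach is approached as far as the arm can. A call with a number of a shift or a turn outside -1 to 1 is refused whole. A call with a gripper value outside its range is refused whole. "hand" is the opening, from -1 (shut) to 1 (fully open), set as the call begins (left out, the last holds). The fingers move at their own pace and stop on an object; "force" is the grip in N (left out, the last holds). Time passes only in rows, so rows that repeat a pose let the fingers close. It gives the time, the measured TCP pose, the force and the opening at its end, in the units of the state.
- env.state(): the state, without advancing time (a new reading comes with each control period).
- env.get_image(name): name is "scene" or "top" or "wrist"; returns a dict with "image" (420x560x3 uint8, blue, green, red), "mtx" (3x3 intrinsics, pixels), "R" (3x3) and "t" (3): a world point X has camera coordinates R X + t. Camera axes: x right, y down, z forward; pixel columns grow to the right and rows downward; lengths in mm; the calibration is good to about 2 mm. The wrist camera is an equidistant fisheye: a pixel r from the principal point sees the ray r / f radians off the axis. A picture is of the moment at which its call begins. There is no depth.
- env.sign_off(): hands the job in, once; it reports no verdict.
The state is a dict: "clock": time; "joint_pos": joint angles; "qvel": joint speeds; "joint_torque": joint torques, N m; "tool_pos": TCP position; "eef_rot": TCP orientation; "ft_force": force on the tool from outside, world axes, zero at the start; "ft_torque": the same for the moment, N m; "finger_gap": finger opening in mm.
Only numpy, scipy, OpenCV 4.12 (cv2) and the standard library are available. Lean on these libraries where they do the work, as an engineer would, in place of code of your own. Each camera call takes 0.05 s, during which the arm holds its last target.

## Task

Unlatch the clear hood of the display case: slide the yellow safety tab outwards, away from the latch, feeling for the point where it has just come up against its soft end stop, then lift the red latch bar right up and leave it standing there with the tab still out. Do not ram the end stop, do not force the latch while the tab still holds it, and leave the models around it where they are.

Things in the scene. Friction and masses are not known exactly. Their poses are not given: they have to be found in the camera images.
- case: Grey display case with aluminium edges, fixed to the table, 300 (x) x 440 (y) x 90 mm high; its flat top is the deck. Origin at the centre of its underside; its z is up, its -x side (the front) faces the robot more or less, its y runs along the front. A clear hood 150 mm deep and 55 mm high stands on the rear half of the deck (case x -5 to 145 mm). The catch is on the deck in front of the hood.
- latch_bar (a point): Centre of the red round cross bar (12 mm diameter, 76 mm long along the case's y) at the free front end of the U-shaped steel latch lever. Latch down, the bar's centre is 34 mm above the deck and 90 mm in front (case -x) of the hinge; the lever's two arms (8 mm wide, 10 mm high) run back from the bar's ends, with 60 mm free between them.
- latch_hinge (a point): Point on the latch's hinge axis (parallel to the case's y), midway between the arms, 34 mm above the deck, 90 mm from the bar's centre line. Does not move.
- latch (a joint): Latch angle in rad: 0 lying flat (down, closed); grows as the bar swings up and back towards the hood; stop at 1.4, standing nearly upright. Lifting the bar takes about 3 N; the hinge is stiff and the latch stays where it is left. While the tab's bolt holds it, the latch rises only about 0.035 rad.
- tab_centre (a point): Centre of the yellow thumb piece of the safety tab: 28 mm (case x) x 16 mm (case y) x 26 mm high, its underside 6 mm and its centre 19 mm above the deck. At tab travel 0 it lies 113 mm to the case's +y side of the latch's middle and 5 mm in front of the lowered bar's line. A black guide housing (30 x 64 mm, 54 mm high) stands behind it; from the thumb piece's back face to the housing is 23 mm. Some 65 mm are free between thumb piece and latch arm.
- safety_tab (a joint): Travel of the safety tab in m along the case's +y, outwards, away from the latch: 0 at its innermost place, locked. It starts anywhere from 0 to 0.005. It slides against about 3 N of friction and stays where it is left. The travel that frees the latch differs from catch to catch, anywhere from 0.010 to 0.026, and is not marked; 2 mm beyond that point the tab meets its soft end stop (so at 0.012 to 0.028), which is how to know that it is fully out.
- buffer: The soft end stop: rubber buffer inside the black guide housing (8 mm thick, hidden; origin at its centre). It gives about 1 mm per 6 N for 2 mm, on top of the 3 N of friction, then is solid. More than 16 N on it is ramming it.
- lug: Dark steel lug on the outer side of the latch's +y arm, half-way along it, 12 x 22 x 8 mm, origin at its centre. The tab's brass bolt lies over it while locked. A bar pulled up hard while locked loads this lug: about 2 N for each 1 N on the bar; more than 18 N is forcing the latch.
- dome: Loose white faceted dome model, 58 mm across, 40 mm high, standing on the deck on the -y side of the latch; origin at the centre of its underside. To be left alone.
- lattice: Loose dark metal lattice sample, 50 x 90 x 14 mm, on the table beyond the case's +y end; origin at the centre of its underside. To be left alone.
- tower: Loose copper-coloured tower model, 50 x 50 x 115 mm, on the table beyond the case's -y end; origin at the centre of its underside. To be left alone.

How it is judged:
By the outcome, as a careful person would: the job done as asked, in the order asked, and still so for the second after the job is handed in, with the robot touching nothing.
It also fails if it takes over 70 s, if anything falls off the work surface, if the arm or the gripper's body presses on something with over 40 N, if the wrist force passes 120 N, or if a joint passes its speed limit or range.

## Working session

There is one attempt and no reset: what is moved stays moved. The work goes in short steps, Python scripts to look and compute and a tool call to move; the robot and the scene stay as the last step left them, time stands still between calls to the robot, and variables do not carry over. Pictures are saved under pics/ and viewed, and the job is handed in when it is done.

Besides the shell and the picture viewer there is one more tool, called after ">>>" as name(argument=value, ...) on one line, values as JSON. move_arm: Moves the arm, as the interface text tells. Its arguments: {"type":"object","properties":{"plan":{"type":"array"},"hand":{"type":"number"},"force":{"type":"number"}},"required":["plan"]}

```bash
mkdir -p pics; python3 - <<'E'
from bench import env
import cv2
s=env.state()
for k in s: print(k,s[k])
for n in("scene","top","wrist"):
    d=env.get_image(n); cv2.imwrite(f"pics/{n}0.png",d["image"]); print(n,d["mtx"],d["R"],d["t"])
E
```

```text
clock 0.0
joint_pos [-1.41411302e+00  3.59476200e-01  1.51141894e+00 -6.23440043e-05
  1.27247662e+00 -1.15103816e-01]
qvel [-0.00107203 -0.00026231  0.00049703  0.00132713  0.00079755  0.00078859]
joint_torque [ 2.38925866e-03 -5.15368152e+01 -2.70726854e+01  6.76156324e-02
  3.51962715e-02 -1.63983368e-04]
tool_pos [ 160.93375372 -577.30930614  221.83186377]
eef_rot [ 9.90779033e-01  1.35484740e-01 -4.82728771e-05 -8.88743375e-04]
ft_force [ 0.32505405 -0.60059638 -0.5379704 ]
ft_torque [ 0.01224028  0.00535287 -0.00346101]
finger_gap 87.90918084929822
scene [[459.0411235    0.         282.13653833]
 [  0.         459.0411235  202.44387539]
 [  0.           0.           1.        ]] [[ 0.06406089  0.99794265  0.00258262]
 [ 0.71176124 -0.04387578 -0.70104982]
 [-0.6994942   0.04674809 -0.71310762]] [ -83.97624107 -355.84538089 1499.52264313]
top [[542.16052163   0.         283.79395685]
 [  0.         542.16052163 207.55030337]
 [  0.           0.           1.        ]] [[-0.01812878 -0.99980564 -0.00774822]
 [-0.99502853  0.01880008 -0.0977997 ]
 [ 0.09792636  0.00593671 -0.99517596]] [  56.83393796  589.90901986 1362.7806294 ]
wrist [[325.1922621    0.         277.97702588]
 [  0.         325.1922621  206.1067981 ]
 [  0.           0.           1.        ]] [[ 0.26836716 -0.96331523 -0.00168632]
 [-0.93376171 -0.26056342  0.24534825]
 [-0.2367871  -0.06426879 -0.96943354]] [-598.56605596  -30.53578278  389.88670214]
```

View pics/top0.png

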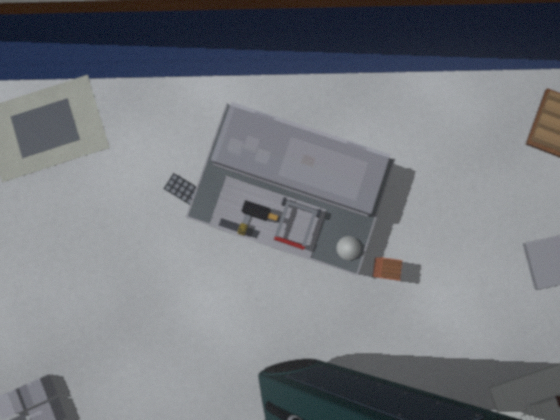

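View pics/scene0.png

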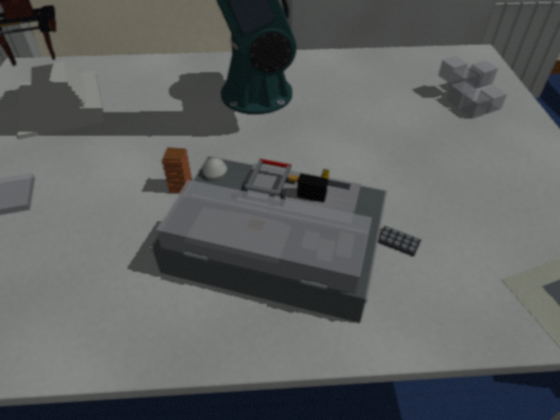

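The top view shows the case tilted. The red bar is near (289,243), the yellow tab near (243,229), the black housing at (261,211) and the dome at (348,248). I'll zoom in on these.

```bash
python3 - <<'E'
import cv2
i=cv2.imread("pics/top0.png")[180:280,190:350]
cv2.imwrite("pics/topz.png",cv2.resize(i,None,fx=5,fy=5,interpolation=cv2.INTER_CUBIC))
i=cv2.imread("pics/scene0.png")[145:215,150:400]
cv2.imwrite("pics/scz.png",cv2.resize(i,None,fx=3.2,fy=3.2,interpolation=cv2.INTER_CUBIC))
E
```

```text
(no output)
```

View pics/topz.png

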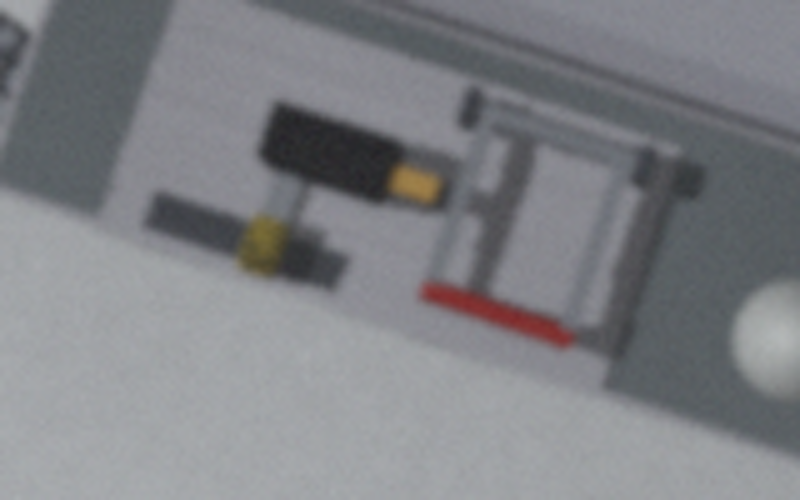

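View pics/scz.png

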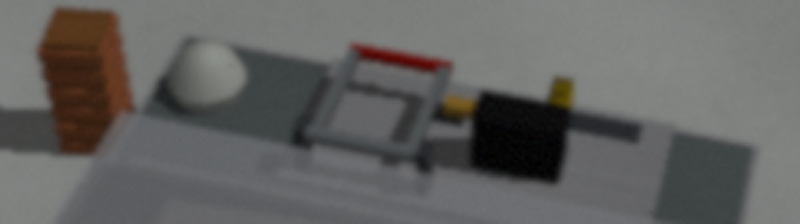

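View pics/wrist0.png

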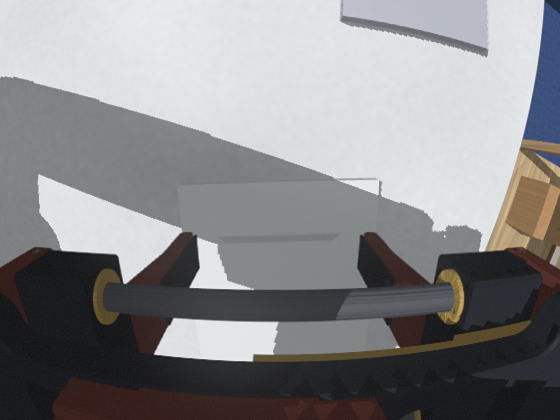

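```bash
cat > h.py <<'E'
from bench import env
import numpy as np,cv2
from scipy.spatial.transform import Rotation as Ro
def ray(d,u,v,z):
    K,R,t=[np.array(d[k]) for k in("mtx","R","t")]
    c=-R.T@t; r=R.T@np.linalg.solve(K,[u,v,1]); return c+r*(z-c[2])/r[2]
def rayw(d,u,v,z):
    K,R,t=[np.array(d[k]) for k in("mtx","R","t")]
    x=np.array([u-K[0,2],v-K[1,2]]); r0=np.hypot(*x); th=r0/K[0,0]
    r=R.T@np.array([*(x/r0*np.sin(th)),np.cos(th)]); c=-R.T@t; return c+r*(z-c[2])/r[2]
E
python3 - <<'E'
from h import *
d=env.get_image("top")
f=lambda u,v,z:ray(d,190+u/5-.4,180+v/5-.4,z)
a,b=f(424,291,127),f(573,340,127); print("bar",a,b,(a+b)/2,np.linalg.norm(a-b),np.degrees(np.arctan2(*(a-b)[:2][::-1]))-90)
print("tab",f(264,238,122))
print("hous",f(278,102,144),f(262,155,144),f(385,195,144))
print("hinge pins",f(470,105,124),f(690,180,124))
for n,(u,v) in dict(fr=(360,272),fl=(188,215),hl=(228,104),hr=(392,160)).items(): print(n,ray(d,u,v,90))
d=env.get_image("scene")
f=lambda u,v,z:ray(d,150+u/3.2-.34,145+v/3.2-.34,z)
a,b=f(451,64,127),f(352,48,127);print("bar",a,b,(a+b)/2,np.degrees(np.arctan2(*(a-b)[:2][::-1]))-90)
print("tab",f(562,82,122))
E
```

```text
bar [509.52627932  68.92070701 127.        ] [485.03480044  -1.2667123  127.        ] [497.28053988  33.82699735 127.        ] 74.337785594264 -19.236127091345423
tab [536.44478322 145.04686637 122.        ]
hous [599.1712039  135.92553194 144.        ] [574.20213975 143.74359975 144.        ] [554.22935149  86.09902626 144.        ]
hinge pins [598.25437111  45.50082225 124.        ] [560.24992533 -58.84019912 124.        ]
fr [ 424.45599955 -136.27645187   90.        ]
fl [570.9417616  280.97762366  90.        ]
hl [847.95866394 180.48195621  90.        ]
hr [ 697.90961962 -224.0460601    90.        ]
bar [507.10500519  70.80089325 127.        ] [4.84974114e+02 2.02375247e-01 1.27000000e+02] [496.03955952  35.50163425 127.        ] -17.4049192968139
tab [525.79166388 149.14259843 122.        ]
```

```bash
cat >> h.py <<'E'
def go(P,yaw,p=None,R=None):
    """numbers for move_arm to reach world P with tool-x at world angle yaw (deg)"""
    s=env.state(); p=s["tool_pos"]; R=Ro.from_quat(s["eef_rot"]).as_matrix()
    d=R.T@(np.array(P,float)-p)/300; y0=np.degrees(np.arctan2(R[1,0],R[0,0]))
    t=-((yaw-y0+180)%360-180)/45
    print("row",np.round(d,4),"turn",round(t,3),"rows>=",np.linalg.norm(d)*300/62.5,abs(t)*45/10.7)
E
python3 -c "
from h import *
go((470,-300,290),42);go((490,80,290),71)"
```

```text
row [ 1.2406 -0.6153 -0.2252] turn -0.587 rows>= 6.734451645321378 2.4700240554765838
row [ 1.6449 -1.8175 -0.224 ] turn -1.232 rows>= 11.815468400450508 5.180304429308359
```

>>> move_arm(plan=[0.2,-0.1,-0.12,-0.15,0.4,-0.2,-0.22,-0.3,0.6,-0.3,-0.22,-0.45,0.8,-0.4,-0.22,-0.6,0.92,-0.46,-0.22,-0.6], hand=-1)

```text
clock: 0.88
tool_pos: [384.0, -375.8, 288.7]
eef_rot: [0.932, 0.363, 0.0, 0.0]
ft_force: [0.2, -1.1, -0.7]
finger_gap: 41.6
```

```bash
python3 -c "
from h import *
print(env.state()['tool_pos'])
go((490,80,290),71)"
```

```text
[ 383.97511589 -375.80460753  288.65503404]
row [ 1.289  -0.8785 -0.004 ] turn -0.63 rows>= 7.48760554904726 2.6515868197787733
```

>>> move_arm(plan=[0.19,-0.07,0,-0.15,0.38,-0.16,0,-0.3,0.55,-0.26,0,-0.45,0.72,-0.38,0,-0.6,0.88,-0.5,0,-0.63])

```text
clock: 1.5
tool_pos: [476.9, -84.6, 288.8]
eef_rot: [0.814, 0.581, 0.0, 0.0]
ft_force: [0.7, -0.7, 0.5]
finger_gap: 0.1
```

```bash
python3 -c "
from h import *
print(env.state()['tool_pos'])
go((490,80,290),71)"
```

```text
[476.89518186 -84.64505562 288.83765029]
row [ 0.5333 -0.1366 -0.0037] turn 0.002 rows>= 2.642717711772922 0.007639420713096294
```

>>> move_arm(plan=[0.2,-0.05,0,0,0.38,-0.1,0,0,0.53,-0.137,0,0,0.53,-0.137,0,0])

```text
clock: 2.0
tool_pos: [489.4, 81.8, 288.8]
eef_rot: [0.812, 0.583, 0.001, -0.0]
ft_force: [-0.1, -0.8, 0.3]
finger_gap: 0.4
```

```bash
python3 -c "
from h import *
print(env.state()['tool_pos'],env.state()['ft_force'])
d=env.get_image('wrist');cv2.imwrite('pics/w1.png',d['image']);import pickle;pickle.dump(d,open('w1.pkl','wb'))"
```

```text
[489.35151106  81.82384336 288.82789751] [-0.05154415 -0.79153572  0.31458048]
```

View pics/w1.png

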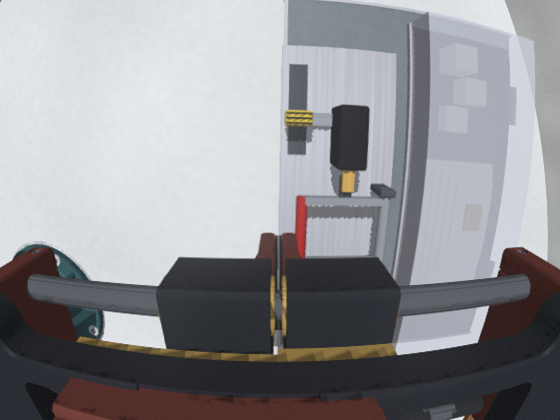

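The wrist view shows the tab's thumb piece at cols 286-313 and rows 111-125, and the +y end of the red bar at (301,196). I'll convert these pixels to positions.

```bash
python3 - <<'E'
from h import *
import pickle
d=pickle.load(open('w1.pkl','rb'))
i=d['image'][90:260,270:420];cv2.imwrite('pics/w1z.png',cv2.resize(i,None,fx=3.5,fy=3.5,interpolation=cv2.INTER_CUBIC))
f=lambda *a:print(a,rayw(d,*a).round(1))
for a in[(286,112,122),(313,112,122),(286,124,122),(313,124,122),(300,118,122),(301,196,127),(301,240,130),(296,240,124),(307,240,124),(285,100,90),(280,230,90),(409,60,90),(398,250,90),(333,106,144),(367,106,144)]: f(*a)
E
```

```text
(286, 112, 122) [521.9 155.8 122. ]
(313, 112, 122) [547.7 147.4 122. ]
(286, 124, 122) [518.1 144.3 122. ]
(313, 124, 122) [543.9 135.8 122. ]
(300, 118, 122) [533.3 145.6 122. ]
(301, 196, 127) [509.4  70.2 127. ]
(301, 240, 130) [495.1  25.7 130. ]
(296, 240, 124) [489.8  25.3 124. ]
(307, 240, 124) [501.   21.4 124. ]
(285, 100, 90) [526.3 169.9  90. ]
(280, 230, 90) [473.7  30.7  90. ]
(409, 60, 90) [680.5 175.7  90. ]
(398, 250, 90) [605.1 -43.1  90. ]
(333, 106, 144) [565.2 147.1 144. ]
(367, 106, 144) [597.2 137.9 144. ]
```

View pics/w1z.png

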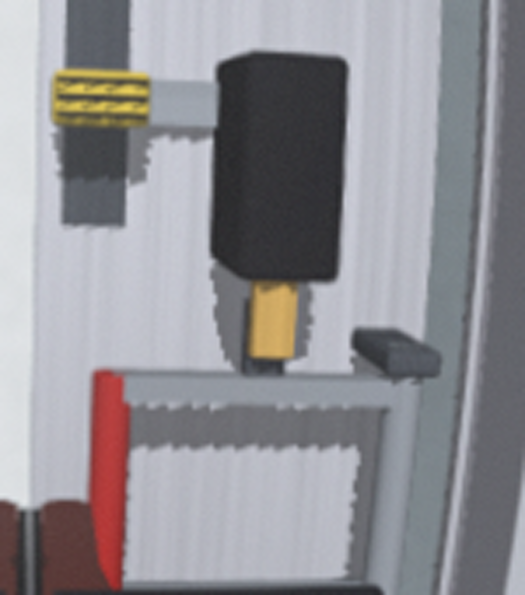

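```bash
python3 -c "
from h import *
go((521.8,117.9,150),71.5);go((521.8,117.9,101),71.5)"
```

```text
row [0.1542 0.0618 0.4625] turn -0.005 rows>= 2.358829009118384 0.021777236849067256
row [0.1542 0.0616 0.6258] turn -0.005 rows>= 3.1079740639742823 0.021777236849067256
```

>>> move_arm(plan=[0.154,0.062,0.15,0,0.154,0.062,0.3,0,0.154,0.062,0.45,0,0.154,0.062,0.56,0,0.154,0.062,0.626,0])

```text
clock: 2.68
tool_pos: [521.0, 115.8, 99.1]
eef_rot: [0.813, 0.582, -0.001, -0.0]
ft_force: [1.1, -0.2, 0.3]
finger_gap: 0.5
```

>>> move_arm(plan=[0,0,0,0,0,0,0,0])

```text
clock: 2.92
tool_pos: [521.5, 114.8, 99.6]
eef_rot: [0.814, 0.581, -0.001, 0.0]
ft_force: [0.5, -0.1, -0.5]
finger_gap: 0.6
```

```bash
python3 -c "
from h import *
print(env.state()['tool_pos'],env.state()['ft_force'])
go((521.8,117.9,101),71.5)
d=env.get_image('wrist');cv2.imwrite('pics/w2.png',d['image'])"
```

```text
[521.51121951 114.75881108  99.63223625] [ 0.52423007 -0.10556529 -0.54235426]
row [ 0.0102 -0.0025 -0.0046] turn -0.009 rows>= 0.0550112476085606 0.03687008541259441
```

View pics/w2.png

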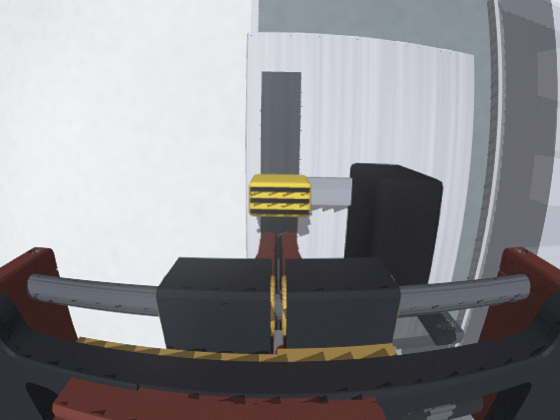

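The fingers are lined up with the tab, which is ahead of them at (280,195). I'll approach it slowly.

>>> move_arm(plan=[0.01,0,-0.003,0,0.02,0,-0.003,0,0.027,0,-0.003,0,0.027,0,-0.003,0])

```text
clock: 3.48
tool_pos: [524.6, 123.1, 101.0]
eef_rot: [0.813, 0.582, -0.0, 0.0]
ft_force: [-0.4, -0.8, -0.5]
finger_gap: 0.7
```

>>> move_arm(plan=[0.004,0,0,0,0.008,0,0,0,0.008,0,0,0])

```text
clock: 3.85
tool_pos: [525.3, 125.4, 101.0]
eef_rot: [0.813, 0.582, -0.0, 0.0]
ft_force: [0.4, 0.2, 0.2]
finger_gap: 0.0
```

>>> move_arm(plan=[0.003,0,0,0,0.006,0,0,0,0.006,0,0,0])

```text
clock: 4.22
tool_pos: [525.9, 127.2, 101.0]
eef_rot: [0.813, 0.582, -0.0, 0.0]
ft_force: [0.4, 0.5, -0.9]
finger_gap: 0.5
```

>>> move_arm(plan=[0.003,0,0,0,0.006,0,0,0,0.006,0,0,0])

```text
clock: 4.6
tool_pos: [526.4, 128.6, 101.0]
eef_rot: [0.813, 0.582, -0.001, 0.001]
ft_force: [-0.1, -2.5, 0.4]
finger_gap: 0.5
```

>>> move_arm(plan=[0.003,0,0,0,0.006,0,0,0,0.006,0,0,0])

```text
clock: 4.97
tool_pos: [527.0, 130.2, 101.0]
eef_rot: [0.813, 0.582, -0.001, 0.001]
ft_force: [-0.6, -3.9, 1.6]
finger_gap: 0.7
```

>>> move_arm(plan=[0.003,0,0,0,0.006,0,0,0,0.006,0,0,0])

```text
clock: 5.35
tool_pos: [527.7, 132.0, 100.9]
eef_rot: [0.813, 0.582, -0.001, 0.001]
ft_force: [-0.4, -3.0, 0.8]
finger_gap: 0.4
```

>>> move_arm(plan=[0.003,0,0,0,0.006,0,0,0,0.006,0,0,0])

```text
clock: 5.72
tool_pos: [528.3, 133.9, 101.0]
eef_rot: [0.813, 0.582, -0.001, 0.001]
ft_force: [-0.2, -2.2, 0.8]
finger_gap: 0.8
```

>>> move_arm(plan=[0.002,0,0,0,0.004,0,0,0,0.004,0,0,0])

```text
clock: 6.1
tool_pos: [528.8, 135.1, 100.9]
eef_rot: [0.813, 0.582, -0.001, 0.001]
ft_force: [0.9, -3.2, 1.3]
finger_gap: 0.2
```

>>> move_arm(plan=[0.002,0,0,0,0.004,0,0,0,0.004,0,0,0])

```text
clock: 6.48
tool_pos: [529.2, 136.2, 100.9]
eef_rot: [0.813, 0.582, -0.001, 0.001]
ft_force: [0.6, -3.6, 0.2]
finger_gap: 0.5
```

>>> move_arm(plan=[0.002,0,0,0,0.004,0,0,0,0.004,0,0,0])

```text
clock: 6.85
tool_pos: [529.7, 137.5, 101.0]
eef_rot: [0.813, 0.582, -0.0, 0.001]
ft_force: [-0.3, -2.5, 0.8]
finger_gap: 0.4
```

>>> move_arm(plan=[0.002,0,0,0,0.004,0,0,0,0.004,0,0,0])

```text
clock: 7.22
tool_pos: [530.1, 138.7, 101.0]
eef_rot: [0.813, 0.582, -0.0, 0.001]
ft_force: [0.2, -3.4, 0.2]
finger_gap: 0.9
```

>>> move_arm(plan=[0.002,0,0,0,0.004,0,0,0,0.004,0,0,0])

```text
clock: 7.6
tool_pos: [530.5, 139.9, 101.0]
eef_rot: [0.813, 0.582, -0.0, 0.001]
ft_force: [0.2, -3.9, 0.4]
finger_gap: 0.3
```

>>> move_arm(plan=[0.002,0,0,0,0.004,0,0,0,0.004,0,0,0])

```text
clock: 7.98
tool_pos: [530.9, 141.1, 100.9]
eef_rot: [0.813, 0.582, -0.0, 0.001]
ft_force: [0.5, -2.5, 1.0]
finger_gap: 0.3
```

>>> move_arm(plan=[0.002,0,0,0,0.004,0,0,0,0.004,0,0,0])

```text
clock: 8.35
tool_pos: [531.4, 142.3, 101.0]
eef_rot: [0.813, 0.582, -0.0, 0.001]
ft_force: [0.0, -2.7, 0.6]
finger_gap: 0.8
```

>>> move_arm(plan=[0.002,0,0,0,0.004,0,0,0,0.004,0,0,0])

```text
clock: 8.72
tool_pos: [531.8, 143.5, 101.0]
eef_rot: [0.813, 0.582, -0.0, 0.001]
ft_force: [0.5, -3.1, 1.3]
finger_gap: 0.4
```

>>> move_arm(plan=[0.002,0,0,0,0.004,0,0,0,0.004,0,0,0])

```text
clock: 9.1
tool_pos: [532.1, 144.3, 101.0]
eef_rot: [0.813, 0.582, -0.001, 0.001]
ft_force: [0.0, -5.0, 0.9]
finger_gap: 0.5
```

>>> move_arm(plan=[0.002,0,0,0,0.003,0,0,0,0.003,0,0,0])

```text
clock: 9.48
tool_pos: [532.1, 144.4, 101.0]
eef_rot: [0.813, 0.582, -0.001, 0.001]
ft_force: [-0.5, -6.2, 1.0]
finger_gap: 0.6
```

>>> move_arm(plan=[0.002,0,0,0,0.004,0,0,0,0.004,0,0,0])

```text
clock: 9.85
tool_pos: [532.2, 144.6, 101.0]
eef_rot: [0.813, 0.582, -0.002, 0.002]
ft_force: [-0.4, -6.7, 2.5]
finger_gap: 0.4
```

The force rose from 3 N to 6.7 N and the tab stopped advancing, so it is on the soft stop. I'll back off straight along the slide direction, then go up.

>>> move_arm(plan=[-0.02,0,0,0,-0.05,0,0,0,-0.06,0,-0.1,0,-0.06,0,-0.25,0,-0.06,0,-0.3,0])

```text
clock: 10.48
tool_pos: [527.9, 128.2, 193.5]
eef_rot: [0.813, 0.582, 0.0, 0.002]
ft_force: [0.2, 1.2, -0.5]
finger_gap: 0.6
```

```bash
python3 -c "
from h import *
print(env.state()['tool_pos'],env.state()['ft_force'])
d=env.get_image('wrist');cv2.imwrite('pics/w3.png',d['image'])
go((497,34.5,190),71.5)"
```

```text
[527.94740649 128.15289963 193.49050659] [ 0.20889574  1.16297839 -0.51091527]
row [-0.3293  0.0019  0.0147] turn -0.006 rows>= 1.5823804144577662 0.02562603871360892
```

View pics/w3.png

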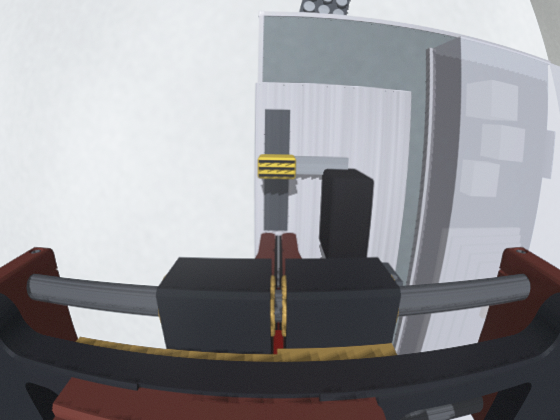

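The tab is further out, now near (277,166) in the guide slot. Next I'll move over the bar and open the gripper.

>>> move_arm(plan=[-0.15,0,-0.05,0,-0.28,0,-0.1,0,-0.33,0,-0.1,0,-0.33,0,-0.1,0], hand=0, force=10)

```text
clock: 11.02
tool_pos: [495.5, 34.3, 223.3]
eef_rot: [0.813, 0.582, 0.0, 0.002]
ft_force: [1.3, 0.0, 0.8]
finger_gap: 37.0
```

```bash
python3 -c "
from h import *
print(env.state()['tool_pos'],env.state()['ft_force'])
go((497,34.5,105),71.5)
d=env.get_image('wrist');cv2.imwrite('pics/w4.png',d['image'])
d=env.get_image('top');cv2.imwrite('pics/t4.png',cv2.resize(d['image'][150:300,160:360],None,fx=4,fy=4))"
```

```text
[495.5229209   34.32422929 223.26681806] [1.34569707 0.04601327 0.82490113]
row [0.0029 0.0032 0.3942] turn -0.008 rows>= 1.8924187552603764 0.03508327817823628
```

View pics/w4.png

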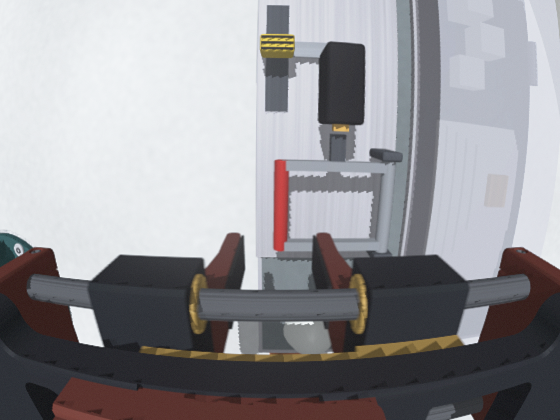

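View pics/t4.png

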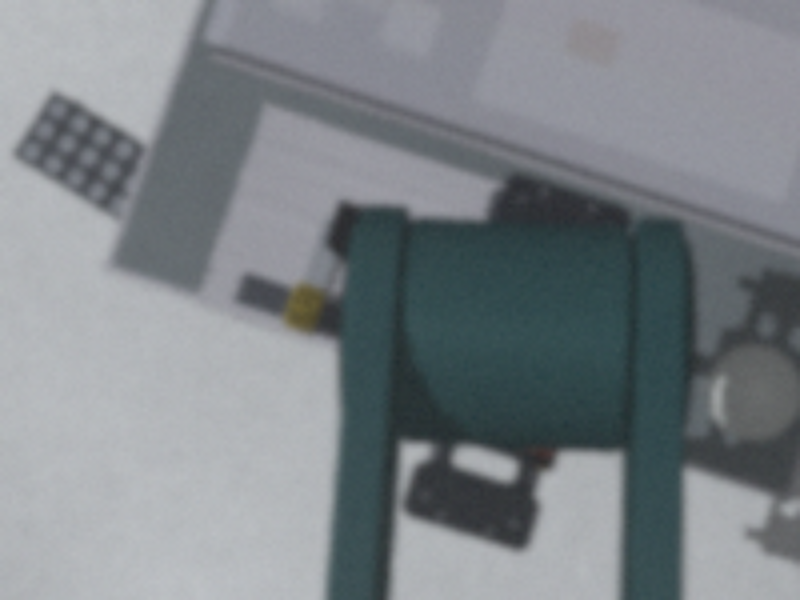

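The brass bolt at (341,128) is now clear of the lug at (338,148). I'll measure the bar again in this view.

```bash
python3 -c "
from h import *
d=env.get_image('wrist')
a,b=rayw(d,281,161,127),rayw(d,280,250,127);print(a,b,(a+b)/2,np.linalg.norm(a-b),np.degrees(np.arctan2(*(a-b)[:2][::-1])))
P=(a+b)/2;P[2]=105
go(P,71.5)"
```

```text
[510.09953828  70.72123944 127.        ] [485.00016722  -0.92573065 127.        ] [497.54985275  34.8977544  127.        ] 75.91618240708529 70.6936184410546
row [2.000e-04 3.600e-03 3.949e-01] turn -0.006 rows>= 1.8958157623157856 0.023284501176940937
```

>>> move_arm(plan=[0,0.004,0.1,0,0,0.004,0.2,0,0,0.004,0.3,0,0,0.004,0.36,0,0,0.004,0.395,0])

```text
clock: 11.8
tool_pos: [497.2, 35.7, 103.5]
eef_rot: [0.813, 0.583, -0.0, 0.001]
ft_force: [-0.3, -0.3, 0.5]
finger_gap: 43.5
```

>>> move_arm(plan=[0,0,0,0,0,0,0,0])

```text
clock: 12.05
tool_pos: [497.7, 36.0, 103.9]
eef_rot: [0.812, 0.583, -0.0, 0.001]
ft_force: [-0.0, 0.4, -0.7]
finger_gap: 43.7
```

Now I'll close gently on the bar.

>>> move_arm(plan=[0,0,-0.003,0,0,0,-0.003,0,0,0,-0.003,0,0,0,-0.003,0], hand=-1, force=8)

```text
clock: 12.55
tool_pos: [498.6, 35.7, 105.1]
eef_rot: [0.812, 0.583, 0.001, 0.002]
ft_force: [2.0, -1.3, 1.1]
finger_gap: 11.8
```

>>> move_arm(plan=[0,0,0,0,0,0,0,0])

```text
clock: 12.8
tool_pos: [498.6, 35.7, 105.1]
eef_rot: [0.812, 0.583, 0.001, 0.002]
ft_force: [1.3, -0.0, -0.2]
finger_gap: 11.8
```

```bash
python3 -c "
from h import *
print(env.state()['tool_pos'],env.state()['ft_force'],env.state()['finger_gap'])
for a in np.arange(0,1.41,.1): print(round(a,1), 'dy %.4f dz %.4f'%(90*(1-np.cos(a))/300,-90*np.sin(a)/300))"
```

```text
[498.59786046  35.70430049 105.12532145] [ 1.32318303 -0.03835868 -0.24306033] 11.808391988516624
0.0 dy 0.0000 dz -0.0000
0.1 dy 0.0015 dz -0.0300
0.2 dy 0.0060 dz -0.0596
0.3 dy 0.0134 dz -0.0887
0.4 dy 0.0237 dz -0.1168
0.5 dy 0.0367 dz -0.1438
0.6 dy 0.0524 dz -0.1694
0.7 dy 0.0705 dz -0.1933
0.8 dy 0.0910 dz -0.2152
0.9 dy 0.1135 dz -0.2350
1.0 dy 0.1379 dz -0.2524
1.1 dy 0.1639 dz -0.2674
1.2 dy 0.1913 dz -0.2796
1.3 dy 0.2198 dz -0.2891
1.4 dy 0.2490 dz -0.2956
```

The bar is gripped at an 11.8 mm opening. I'll lift slightly past the held range, which ends at about 3 mm, and check the force.

>>> move_arm(plan=[0,0,-0.006,0,0,0,-0.012,0,0,0,-0.018,0,0,0.001,-0.018,0])

```text
clock: 13.3
tool_pos: [498.9, 35.6, 110.8]
eef_rot: [0.812, 0.583, 0.001, 0.002]
ft_force: [1.1, -0.9, 0.3]
finger_gap: 11.7
```

>>> move_arm(plan=[0,0.001,-0.015,0,0,0.003,-0.026,0])

```text
clock: 13.55
tool_pos: [499.7, 35.3, 118.8]
eef_rot: [0.812, 0.583, 0.0, 0.002]
ft_force: [2.5, -1.5, -4.0]
finger_gap: 11.8
```

```bash
python3 -c "
from h import *
d=env.get_image('wrist');cv2.imwrite('pics/w5.png',d['image'])
d=env.get_image('scene');cv2.imwrite('pics/s5.png',cv2.resize(d['image'][100:240,150:350],None,fx=4,fy=4))"
```

```text
(no output)
```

View pics/w5.png

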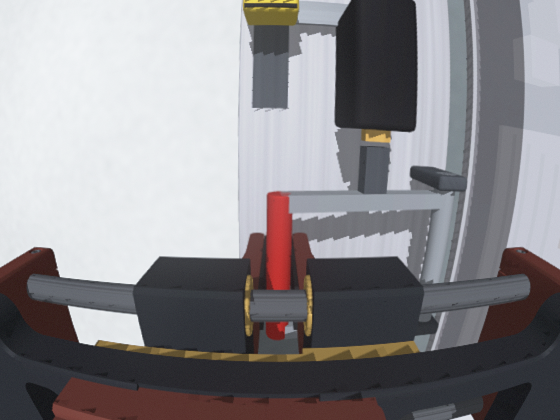

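View pics/s5.png

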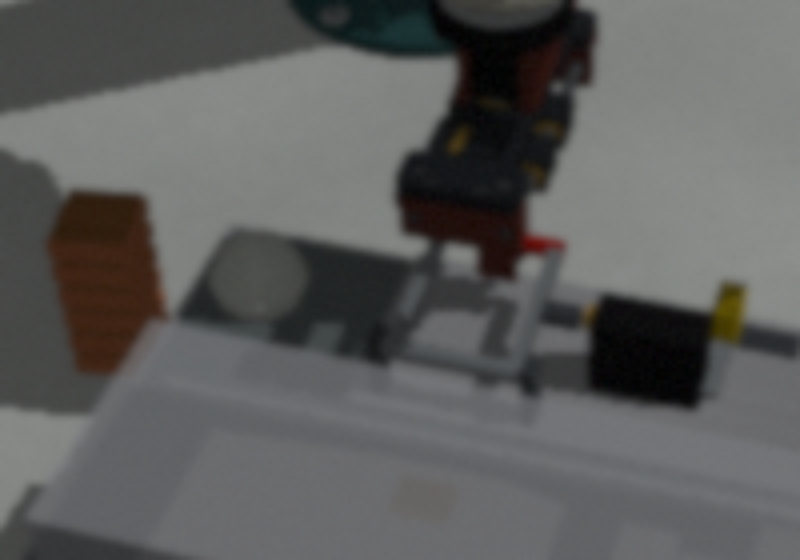

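The bar is in the grip and rising freely, at about 0.15 rad. I'll continue along the arc.

```bash
cat >> h.py <<'E'
def arc(angs):
    s=env.state();R=Ro.from_quat(s["eef_rot"]).as_matrix();y=np.radians(-18.5);ex=np.array([np.cos(y),np.sin(y),0])
    print(s["tool_pos"].round(1),s["ft_force"].round(1),"ang now",round(float(np.arcsin(min(1,(s["tool_pos"][2]-105.1)/90))),3))
    for a in angs:
        P=np.array([498.6,35.7,105.1])+90*(1-np.cos(a))*ex+[0,0,90*np.sin(a)]
        print(round(a,2),(R.T@(P-s["tool_pos"])/300).round(4))
E
python3 -c "
from h import *
arc([.25,.35,.45,.55,.65])"
```

```text
[499.8  35.3 119.1] [ 1.6 -0.4  1. ] ang now 0.156
0.25 [-0.0001  0.0054 -0.0276]
0.35 [-0.0001  0.0144 -0.0563]
0.45 [-0.0001  0.0262 -0.0838]
0.55 [-1.000e-04  4.070e-02 -1.101e-01]
0.65 [-1.000e-04  5.770e-02 -1.348e-01]
```

>>> move_arm(plan=[0,0.005,-0.028,0,0,0.014,-0.056,0,0,0.026,-0.084,0,0,0.041,-0.11,0,0,0.058,-0.135,0])

```text
clock: 14.28
tool_pos: [514.7, 30.0, 159.8]
eef_rot: [0.812, 0.583, -0.001, 0.001]
ft_force: [-2.6, -0.7, -4.1]
finger_gap: 11.6
```

```bash
python3 -c "
from h import *
arc([.7,.8,.9,1.0,1.1])"
```

```text
[514.7  30.  159.8] [-2.6 -0.7 -4.1] ang now 0.653
0.7 [ 0.0011  0.0135 -0.011 ]
0.8 [ 0.0011  0.034  -0.0329]
0.9 [ 0.0011  0.0565 -0.0526]
1.0 [ 0.0011  0.0809 -0.0701]
1.1 [ 0.0012  0.107  -0.0849]
```

>>> move_arm(plan=[0.001,0.0135,-0.011,0,0.001,0.034,-0.033,0,0.001,0.0565,-0.0525,0,0.001,0.081,-0.07,0,0.001,0.107,-0.085,0])

```text
clock: 14.9
tool_pos: [542.3, 20.6, 185.7]
eef_rot: [0.812, 0.583, -0.003, -0.001]
ft_force: [-8.5, 0.0, 5.1]
finger_gap: 11.7
```

```bash
python3 -c "
from h import *
arc([1.15,1.2,1.25,1.3,1.35,1.38,1.4])"
```

```text
[542.3  20.6 185.7] [-8.5  0.   5.1] ang now 1.111
1.15 [ 0.0014  0.0232 -0.0051]
1.2 [ 0.0015  0.037  -0.011 ]
1.25 [ 0.0015  0.0511 -0.0161]
1.3 [ 0.0015  0.0655 -0.0206]
1.35 [ 0.0015  0.08   -0.0243]
1.38 [ 0.0015  0.0888 -0.0262]
1.4 [ 0.0016  0.0947 -0.0273]
```

The force has a radial part pressing inwards, so I'll raise the path slightly.

>>> move_arm(plan=[0.001,0.012,-0.009,0,0.001,0.026,-0.014,0,0.001,0.037,-0.018,0,0.001,0.037,-0.018,0])

```text
clock: 15.4
tool_pos: [552.8, 17.3, 191.6]
eef_rot: [0.812, 0.583, -0.003, -0.001]
ft_force: [-5.0, -1.2, 3.1]
finger_gap: 11.7
```

```bash
python3 -c "
from h import *
arc([1.2,1.25,1.3,1.35,1.38,1.4])
d=env.get_image('wrist');cv2.imwrite('pics/w6.png',d['image'])
d=env.get_image('scene');cv2.imwrite('pics/s6.png',cv2.resize(d['image'][100:240,150:350],None,fx=4,fy=4))"
```

```text
[552.8  17.3 191.6] [-5.  -1.2  3.1] ang now 1.29
1.2 [0.0008 0.0006 0.0086]
1.25 [0.0008 0.0146 0.0034]
1.3 [ 0.0008  0.029  -0.001 ]
1.35 [ 0.0008  0.0435 -0.0047]
1.38 [ 0.0009  0.0523 -0.0066]
1.4 [ 0.0009  0.0582 -0.0077]
```

View pics/w6.png

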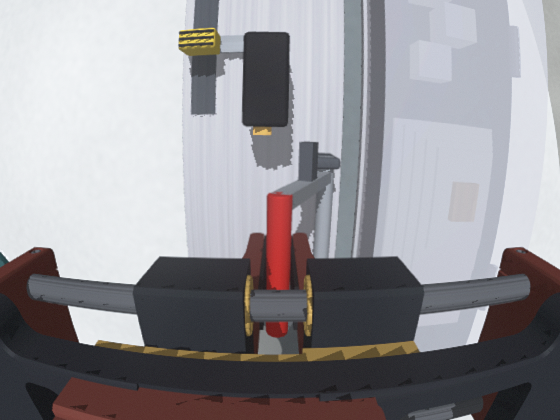

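View pics/s6.png

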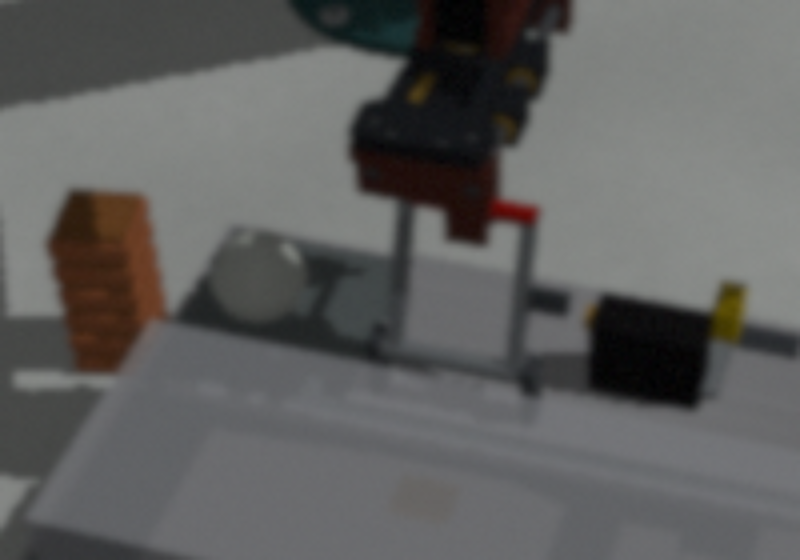

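It's going well: the bar is still held and the latch stands at about 1.2 rad. I'll carry on to the stop.

>>> move_arm(plan=[0.001,0.015,-0.002,0,0.001,0.03,-0.006,0,0.001,0.043,-0.01,0,0.001,0.043,-0.01,0])

```text
clock: 16.0
tool_pos: [565.5, 13.2, 195.0]
eef_rot: [0.812, 0.583, -0.003, -0.001]
ft_force: [-4.1, -2.3, 3.7]
finger_gap: 11.7
```

```bash
python3 -c "
from h import *
arc([1.35,1.38,1.4])"
```

```text
[565.5  13.2 195. ] [-4.1 -2.3  3.7] ang now 1.522
1.35 [ 0.0003 -0.0008  0.0069]
1.38 [0.0003 0.008  0.0051]
1.4 [0.0003 0.0139 0.0039]
```

>>> move_arm(plan=[0,0.006,-0.001,0,0,0.012,-0.002,0,0,0.012,-0.002,0])

```text
clock: 16.38
tool_pos: [569.1, 12.0, 195.7]
eef_rot: [0.812, 0.583, -0.003, -0.001]
ft_force: [-4.6, -1.2, 3.3]
finger_gap: 11.8
```

>>> move_arm(plan=[0,0.004,0,0,0,0.008,0,0,0,0.008,0,0])

```text
clock: 16.75
tool_pos: [569.4, 11.9, 195.6]
eef_rot: [0.812, 0.583, -0.004, -0.002]
ft_force: [-9.8, 0.9, 7.5]
finger_gap: 11.8
```

The stop is reached: the force jumped to about 10 N and the motion ended. I'll release and then retreat straight up.

>>> move_arm(plan=[0,0,0,0,0,0,0,0,0,0,0,0,0,0,0,0], hand=0)

```text
clock: 17.25
tool_pos: [569.9, 11.9, 195.6]
eef_rot: [0.812, 0.583, -0.004, -0.002]
ft_force: [0.3, 0.2, -0.2]
finger_gap: 43.5
```

>>> move_arm(plan=[0,0,-0.03,0,0,0,-0.1,0,0,0,-0.2,0,0,0,-0.3,0,0,0,-0.4,0])

```text
clock: 17.88
tool_pos: [570.9, 12.0, 317.3]
eef_rot: [0.812, 0.583, -0.003, -0.002]
ft_force: [0.2, -0.0, -0.4]
finger_gap: 43.9
```

>>> move_arm(plan=[-0.15,-0.1,-0.1,0,-0.3,-0.2,-0.1,0,-0.45,-0.2,-0.1,0,-0.6,-0.2,-0.1,0,-0.7,-0.2,-0.1,0])

```text
clock: 18.5
tool_pos: [446.5, -169.4, 349.3]
eef_rot: [0.813, 0.583, -0.003, -0.001]
ft_force: [0.4, 0.8, -0.0]
finger_gap: 43.9
```

```bash
python3 -c "
from h import *
print(env.state()['tool_pos'],env.state()['ft_force'])
for n in ('wrist','top','scene'):
  d=env.get_image(n);cv2.imwrite('pics/%s7.png'%n,d['image'])
  if n=='top':cv2.imwrite('pics/top7z.png',cv2.resize(d['image'][160:310,160:410],None,fx=3,fy=3))
  if n=='scene':cv2.imwrite('pics/scene7z.png',cv2.resize(d['image'][120:270,140:430],None,fx=2.7,fy=2.7))"
```

```text
[ 446.51352858 -169.42703133  349.33012594] [ 0.35811267  0.78609148 -0.01114223]
```

View pics/top7z.png

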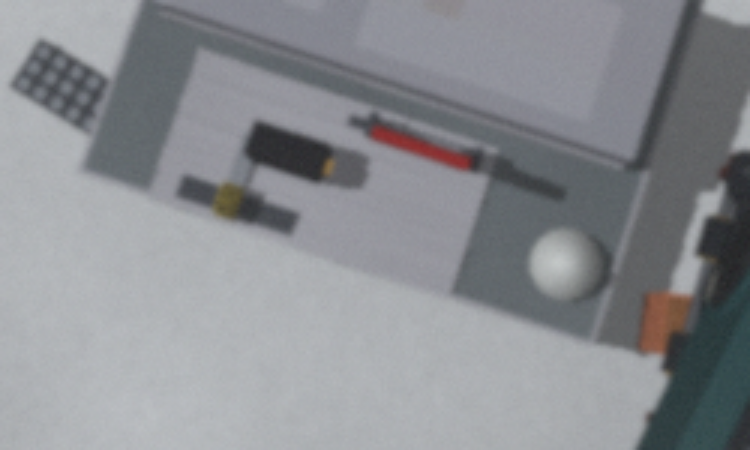

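View pics/scene7z.png

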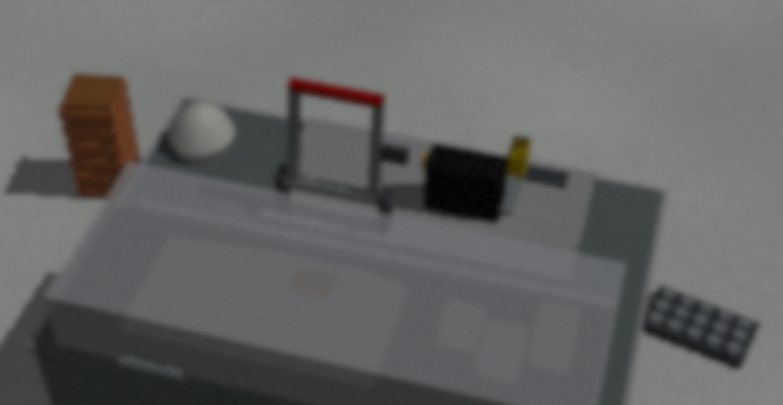

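View pics/wrist7.png

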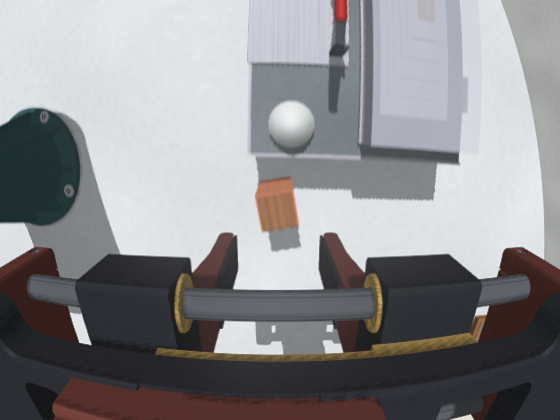

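```bash
python3 -c "
from h import *
d=env.get_image('top')
f=lambda u,v,z:ray(d,160+u/3-.33,160+v/3-.33,z)
print((f(372,132,215)+f(472,162,215))/2, 'expect@1.4',(568.1,11.1)); print('tab',f(228,198,122),'start ~533,146')
print(env.state()['clock'],abs(env.state()['qvel']).max())
print(env.sign_off())"
```

```text
[569.39057487   8.1335186  215.        ] expect@1.4 (568.1, 11.1)
tab [540.40387399 161.09335169 122.        ] start ~533,146
18.7 0.028155326810659072
the job is handed in; nothing more can be done
None
```

The latch is unlatched and standing at its upper stop with the tab still out, and I handed the job in at about 18.7 s.

- **Tab:** I pushed it outwards about 17 mm with closed fingers. Sliding took about 3 N. I stopped when the force rose to about 7 N and the tab stopped advancing, which puts roughly 4 N on the rubber buffer. The wrist picture then showed the bolt clear of the lug.
- **Latch:** I gripped the bar at 8 N, and it rose freely past the point where the bolt would have held it. I followed the arc until it met its stop, where the wrist force jumped to about 12 N, then released and moved clear.
- **Final check of bar and tab:** The top camera puts the bar within about 3 mm of where it should be at 1.4 rad. It puts the tab about 17 mm out from where it started.
- **Final check of the rest:** The dome, tower and lattice look undisturbed by eye; I did not measure their positions. The robot was touching nothing.
- **Disagreement during the lift:** Around 1.1 rad the tool was off the arc by a few millimetres, with about 10 N of side load on the wrist. I corrected this by raising the path slightly.

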